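Sweep the loose filters through the gate into the well

TASK

Sweep the three loose round filters, one after another, across the cream tray and through the narrow gate so that each drops into the well behind it. Push them with the fingers only, sliding them on the deck: do not pick any of them up. Leave the objective, the filter cube, the oil bottle and the jar where they stand.

Things in the scene. Friction and masses are not known exactly. Their poses are not given: they have to be found in the camera images.
- tray: fixed cream sorting tray; origin on the bench under it, x towards the gate, z up (coordinates below are the tray's). Flat deck 55 mm above the bench, x -110 to +90, y -145 to +145 mm; rim 5 mm thick, 8 mm high on its back (-x) and both sides. Its front is an aluminium wall, x 86 to 90 mm, 16 mm above the deck, broken only by the gate; just behind it the deck ends
- gate (a point): middle of the gate at deck height (tray's x 88, y 0, z 55 mm), axes as the tray's. The gate is a 40 mm wide opening (y -20 to +20 mm) in the 4 mm wall. A filter pushed until its centre is some 5 mm past the deck's edge (x 90 mm) tips over and falls into the well; a finger behind it need hardly enter the gate
- well (a point): middle of the well's floor (tray's x 116, y 0, z 6 mm), axes as the tray's. The well is an open box right behind the gate, inside x 90 to 142, y -37 to +37 mm, 49 mm deep below the deck; side and far walls 5 mm thick, rising 16 mm above the deck. It holds all three filters
- filter0: loose round filter in a black metal mount with a glass face, a flat disc 30 mm in diameter and 9 mm thick, about 25 g, lying flat on the tray's deck; origin at the centre of its underside, z along the disc's axis. One of three alike (their order in the list means nothing). Slides freely when pushed at its edge.
- filter1: loose round filter in a black metal mount with a glass face, a flat disc 30 mm in diameter and 9 mm thick, about 25 g, lying flat on the tray's deck; origin at the centre of its underside, z along the disc's axis. One of three alike (their order in the list means nothing). Slides freely when pushed at its edge.
- filter2: loose round filter in a black metal mount with a glass face, a flat disc 30 mm in diameter and 9 mm thick, about 25 g, lying flat on the tray's deck; origin at the centre of its underside, z along the disc's axis. One of three alike (their order in the list means nothing). Slides freely when pushed at its edge.
- objective: loose upright microscope objective, black barrel 32 mm in diameter with a steel nose, 44 mm tall, 120 g, on the deck in one of its two front corners beside the gate; origin at the centre of its underside. To be left alone
- cube: loose dark steel filter cube, 30 x 30 mm and 34 mm tall, 100 g, on the deck in the other front corner; origin at the centre of its underside. To be left alone
- oil: small amber oil bottle, 36 mm in diameter, 65 mm tall, on the bench beside the tray; origin at the centre of its underside. To be left alone
- jar: small glass jar with a white cap, 48 mm in diameter, 50 mm tall, on the bench at the tray's other side; origin at the centre of its underside. To be left alone
There are look-alikes about, which are no part of the job. Leave any green look-alike of the filter2 alone.

How it is judged:
On the way, in this order (a step that is already met when the one before it is completed fails the run):
1. a first filter lies in the well (((x of filter0 in the frame of tray between 0.09 and 0.144 m and y of filter0 in the frame of tray between -0.039 and 0.039 m and z of filter0 in the frame of tray below 0.043 m) or (x of filter1 in the frame of tray between 0.09 and 0.144 m and y of filter1 in the frame of tray between -0.039 and 0.039 m and z of filter1 in the frame of tray below 0.043 m) or (x of filter2 in the frame of tray between 0.09 and 0.144 m and y of filter2 in the frame of tray between -0.039 and 0.039 m and z of filter2 in the frame of tray below 0.043 m))), for 0.2 s.
2. after it, a second filter lies in the well ((((x of filter0 in the frame of tray between 0.09 and 0.144 m and y of filter0 in the frame of tray between -0.039 and 0.039 m and z of filter0 in the frame of tray below 0.043 m) and (x of filter1 in the frame of tray between 0.09 and 0.144 m and y of filter1 in the frame of tray between -0.039 and 0.039 m and z of filter1 in the frame of tray below 0.043 m)) or ((x of filter0 in the frame of tray between 0.09 and 0.144 m and y of filter0 in the frame of tray between -0.039 and 0.039 m and z of filter0 in the frame of tray below 0.043 m) and (x of filter2 in the frame of tray between 0.09 and 0.144 m and y of filter2 in the frame of tray between -0.039 and 0.039 m and z of filter2 in the frame of tray below 0.043 m)) or ((x of filter1 in the frame of tray between 0.09 and 0.144 m and y of filter1 in the frame of tray between -0.039 and 0.039 m and z of filter1 in the frame of tray below 0.043 m) and (x of filter2 in the frame of tray between 0.09 and 0.144 m and y of filter2 in the frame of tray between -0.039 and 0.039 m and z of filter2 in the frame of tray below 0.043 m)))), for 0.2 s.
3. after it, the third filter lies in the well (x of filter0 in the frame of tray between 0.09 and 0.144 m and y of filter0 in the frame of tray between -0.039 and 0.039 m and z of each of filter0, filter1, filter2 in the frame of tray below 0.043 m and x of filter1 in the frame of tray between 0.09 and 0.144 m and y of filter1 in the frame of tray between -0.039 and 0.039 m and x of filter2 in the frame of tray between 0.09 and 0.144 m and y of filter2 in the frame of tray between -0.039 and 0.039 m), for 0.2 s.
At the end, for the whole second after the job is handed in: All three filters are at rest inside the well, at least 12 mm below the deck, having arrived there one after another; the objective, cube, bottle and jar stand upright within 15 mm of where they were (all of step 3 and linear speed of each of filter0, filter1, filter2 below 0.02 m/s and distance of each of objective, cube, oil, jar from where it was at the start of the episode below 0.015 m and angle between each of objective, cube, oil, jar's own z axis and vertical below 0.2 rad); the robot touches nothing.
It fails at once if a filter is lifted (its underside's centre more than 7 mm above the deck) (z of any of filter0, filter1, filter2 in the frame of tray above 0.062 m).
It fails at once if a bystander is shifted by more than 15 mm or tipped (distance of any of objective, cube, oil, jar from where it was at the start of the episode above 0.015 m or angle between any of objective, cube, oil, jar's own z axis and vertical above 0.2 rad).
It also fails if it takes over 67 s, if anything falls off the work surface, if the arm or the gripper's body presses on something with over 40 N, if the wrist force passes 120 N, or if a joint passes its speed limit or range.

ROBOT

A 6-joint arm with a two-finger parallel gripper is mounted at the origin on the work surface. World frame = base frame: x ahead of the robot, y to its left, z up, the work surface at z = 0. Lengths are in m, angles in rad, forces in N, time in s.
With the tool pointing down it reaches from about 0.35 to 0.725 m from the base axis. Payload 6 kg.
Tool frame: the origin (TCP) lies at the very end of the fingers, on their centre line; the grasp point (between the pads) lies 19 mm behind it; z points along the fingers, x is the direction in which the jaws open and shut, and the axes are right-handed (so a half turn about z gives the same grasp; the last joint's range is limited). The gripper opens to 85 mm and grips with 20 to 120 N. Pads are 22 mm wide; open, the fingers measure 114 mm over their backs; the gripper's body (76 mm by 85 mm) begins 54 mm behind the grasp point. The pads swing forward as they close: fully open they stand 13 mm farther back than shut.
Start: joints at [1.543, 0.04, 0.085, 0, -1.615, -0.334], TCP at [0.212, 0.561, 0.231] pointing down, gripper open.
Joint ranges: [-2.56, 2.56], [-1.29, 2.01], [-1.08, 1.49], [-3.29, 1.98], [-2.81, -0.18], [-2.99, 2.99]. Speed limits (rad/s): [2.57, 2.57, 3.01, 3.14, 3.14, 3.14].

INTERFACE

Orientations are given as a unit quaternion [x, y, z, w].
In Python, from rig import ctrl gives the robot as it stands. The module is installed in compiled form; this text tells all that it offers.
- The arm moves only by the tool apply_moves, never from a script. Its argument "targets" is a list of rows, each a list of 3 entries, a list of its own where there are three numbers: the finger opening in mm, from 0 to 85.4, then the shift along the tool's x, y, z scaled (see below), then the turn about the tool's z scaled (see below). A call has 1 to 20 rows; each row is the pose to reach, as a shift and turn from the pose commanded when the call began, along the tool's axes at that moment, turning the shorter way round; what a row does not reach only later rows make up. The controller multiplies each number of a shift by 0.25 m and each number of a turn by 360 degrees. A row lasts 1/12 s, in which the tool goes at most 41.7 mm and 7.16 degrees, less where a joint would pass 70% of its speed; a pose out of reach is approached as far as the arm can. A call with a number of a shift or a turn outside -1 to 1 is refused whole. A call with a gripper value outside its range is refused whole. The fingers move at their own pace and stop on an object; the grip force is fixed at half the most. Time passes only in rows, so rows that repeat a pose let the fingers close. It gives the time, the measured TCP pose, the force and the opening at its end, in the units of the state.
- ctrl.observe(): the state, without advancing time (a new reading comes with each control period).
- ctrl.capture(name): name is "scene" or "top" or "wrist"; returns a dict with "pixels" (420x560x3 uint8, red, green, blue), "mtx" (3x3 intrinsics, pixels), "k1" (the pictures are not rectified: a ray, as slopes to the right and down, at radius r is drawn at 1 + k1 r^2 times it, then the intrinsics apply), "R" (3x3) and "t" (3): a world point X has camera coordinates R X + t; the wrist camera has in their place "tool_from_camera" (4x4, takes a point from camera to tool coordinates, whose origin is the TCP and whose axes are the tool frame's). Camera axes: x right, y down, z forward; pixel columns grow to the right and rows downward; lengths in m; the calibration is good to about 2 mm. A picture is of the moment at which its call begins: read the wrist's pose just before it. There is no depth.
- ctrl.sign_off(): hands the job in, once; it reports no verdict.
The state is a dict: "clock": time; "joint_positions": joint angles; "joint_vel": joint speeds; "effort": joint torques, N m; "ee_pos": TCP position; "ee_rot": TCP orientation; "contact_force": force on the tool from outside, world axes, zero at the start; "ft_torque": the same for the moment, N m; "opening": finger opening in m.
Only numpy, scipy, OpenCV 4.12 (cv2) and the standard library are available. Lean on these libraries where they do the work, as an engineer would, in place of code of your own. Each camera call takes 0.05 s, during which the arm holds its last target. There are 200 camera calls.

## Working session

There is one attempt and no reset: what is moved stays moved. The work goes in short steps, Python scripts to look and compute and a tool call to move; the robot and the scene stay as the last step left them, time stands still between calls to the robot, and variables do not carry over. Pictures are saved under pics/ and viewed, about 8 in all and at most 12, crops included, and the job is handed in when it is done.

Besides the shell and the picture viewer there is one more tool, called after "Emit:" as name(argument=value, ...), one argument or row to a line, values as JSON. apply_moves: Moves the arm, as the interface text tells. Its arguments: {"type":"object","properties":{"targets":{"type":"array","items":{"type":"array"}}},"required":["targets"]}

```bash
mkdir -p pics
cat > h.py <<'E'
import numpy as np, cv2
from rig import ctrl
from scipy.spatial.transform import Rotation as Ro
def shot(n,f):
    c=ctrl.capture(n); cv2.imwrite('pics/'+f,c['pixels'][:,:,::-1]); np.save('pics/'+f+'.npy',c,allow_pickle=True); return c
def load(f): return np.load('pics/'+f+'.npy',allow_pickle=True).item()
def ray(c,uv,z):
    uv=np.asarray(uv,float).reshape(-1,1,2); d=np.array([c['k1'],0,0,0,0.])
    p=cv2.undistortPoints(uv,np.array(c['mtx']),d,).reshape(-1,2)
    R=np.array(c['R']);t=np.array(c['t']); o=-R.T@t
    w=np.c_[p,np.ones(len(p))]@R
    return o+w*((z-o[2])/w[:,2])[:,None]
def proj(c,X):
    X=np.asarray(X,float).reshape(-1,3)
    return cv2.projectPoints(X,cv2.Rodrigues(np.array(c['R']))[0],np.array(c['t']),np.array(c['mtx']),np.array([c['k1'],0,0,0,0.]))[0].reshape(-1,2)
E
python3 - <<'E'
from h import *
s=ctrl.observe();print(s)
for n in('top','scene'):
    c=shot(n,n+'0.png');print(c['k1'],c['mtx'],c['R'],c['t'])
E
```

```text
{'clock': 0.0, 'joint_positions': array([ 1.54272029e+00,  4.08001604e-02,  8.38225333e-02, -4.63922359e-04,
       -1.61554734e+00, -3.33684326e-01]), 'joint_vel': array([-0.00062983,  0.00237167,  0.00054575,  0.00143861,  0.00111401,
       -0.00089962]), 'effort': array([-8.08144741e-04, -3.68200672e+01,  3.47412264e+01,  6.93219781e+00,
       -5.45029980e-03, -1.46602952e-05]), 'ee_pos': array([0.21216783, 0.56087066, 0.2302919 ]), 'ee_rot': array([-5.68373694e-01,  8.22770043e-01, -5.60060338e-04, -6.97916498e-04]), 'contact_force': array([-0.0565921 , -0.18963062,  0.32370154]), 'ft_torque': array([-0.01133369,  0.01309003, -0.00186364]), 'opening': 0.08548357892500777}
0.04445408531762028 [[459.98891334   0.         275.36131823]
 [  0.         459.98891334 213.41301012]
 [  0.           0.           1.        ]] [[ 0.13061135 -0.99143243 -0.00155008]
 [-0.96877671 -0.12729404 -0.21276257]
 [ 0.2107424   0.02929089 -0.9771027 ]] [-0.00795198  0.52046283  0.77692771]
0.006361245338585472 [[482.08058804   0.         276.95556371]
 [  0.         482.08058804 212.64976201]
 [  0.           0.           1.        ]] [[ 0.65276442  0.75747519  0.0113996 ]
 [ 0.57169528 -0.48268132 -0.66346307]
 [-0.49705445  0.43960218 -0.74812218]] [-0.37915857 -0.21742358  1.23628487]
```

View pics/top0.png

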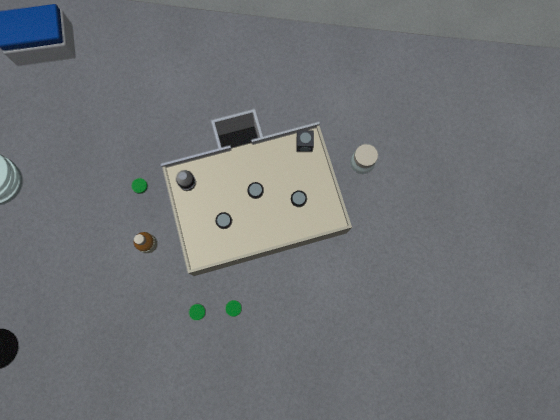

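View pics/scene0.png

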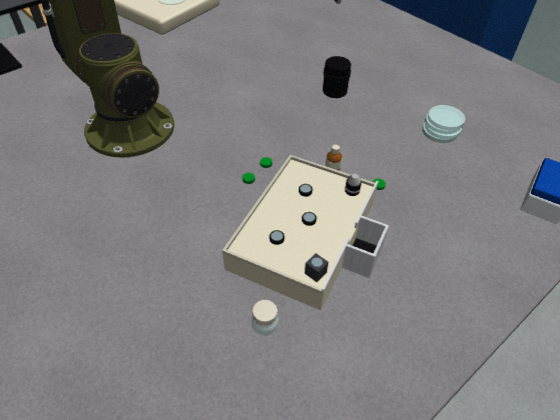

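The top view shows three black-rimmed glass filters on the deck at (223,220), (256,190) and (299,198). The objective is at (185,180), the cube at (305,140), the oil at (144,242) and the jar at (366,157). The green discs on the bench at (139,186), (197,312) and (234,308) are the look-alikes, so I leave them alone. Next I confirm this in an enlarged crop and measure.

Run:
```python
from h import *
c=load('top0.png');im=c['pixels']
cv2.imwrite('pics/crop0.png',cv2.resize(im[105:275,155:355][:,:,::-1],None,fx=3.5,fy=3.5,interpolation=cv2.INTER_CUBIC))
hsv=cv2.cvtColor(im,cv2.COLOR_RGB2HSV)
for p in [(240,230),(200,160),(285,135),(223,220),(256,190)]: print(p,im[p[1],p[0]],hsv[p[1],p[0]])
m=cv2.inRange(hsv,(15,30,120),(40,255,255))
n,l,st,ce=cv2.connectedComponentsWithStats(m);k=1+np.argmax(st[1:,4]);print(st[k])
mk=(l==k).astype(np.uint8)
cnt=max(cv2.findContours(mk,cv2.RETR_CCOMP,cv2.CHAIN_APPROX_NONE)[0],key=cv2.contourArea)
h=cv2.convexHull(cnt)
W=ray(c,h[:,0,:],0.060)
r=cv2.minAreaRect((W[:,:2]*1000).astype(np.float32));print(r,cv2.boxPoints(r))
fill=cv2.fillPoly(np.zeros_like(mk),[h],1)
n,l,st,ce=cv2.connectedComponentsWithStats(((fill==1)&(mk==0)).astype(np.uint8))
for i in range(1,n):
    if st[i,4]>40: print(st[i],ce[i],ray(c,ce[i],0.062))
```

```text
(240, 230) [189 184 164] [ 24  34 189]
(200, 160) [191 184 164] [ 22  36 191]
(285, 135) [85 82 82] [ 0  9 85]
(223, 220) [122 137 139] [ 94  31 139]
(256, 190) [118 133 137] [ 96  35 137]
[  166   128   182   142 15115]
((545.7025756835938, 99.76685333251953), (198.70132446289062, 294.78851318359375), 23.160127639770508) [[396.38818   196.20767  ]
 [512.3291    -74.82362  ]
 [695.01697     3.3260345]
 [579.07605   274.35733  ]]
[251 129  63  23 469] [298.23240938 140.33049041] [[0.65917524 0.03583022 0.062     ]]
[318 132  25  74 151] [330.56953642 168.73509934] [[ 0.61208677 -0.02960344  0.062     ]]
[179 148  54  17 100] [209.36 155.14] [[0.60902398 0.19499033 0.062     ]]
[175 170  21  21 333] [185.35135135 179.98198198] [[0.55622819 0.23069513 0.062     ]]
[247 181  17  18 225] [255.09777778 189.87111111] [[0.55437489 0.10206155 0.062     ]]
[291 190  16  17 222] [298.45045045 198.25675676] [[0.54903846 0.02206096 0.062     ]]
[215 212  17  17 223] [223.30493274 220.13901345] [[0.49139037 0.15065688 0.062     ]]
[176 214  14  52  65] [182.12307692 238.32307692] [[0.44938683 0.21788254 0.062     ]]
```

View pics/crop0.png

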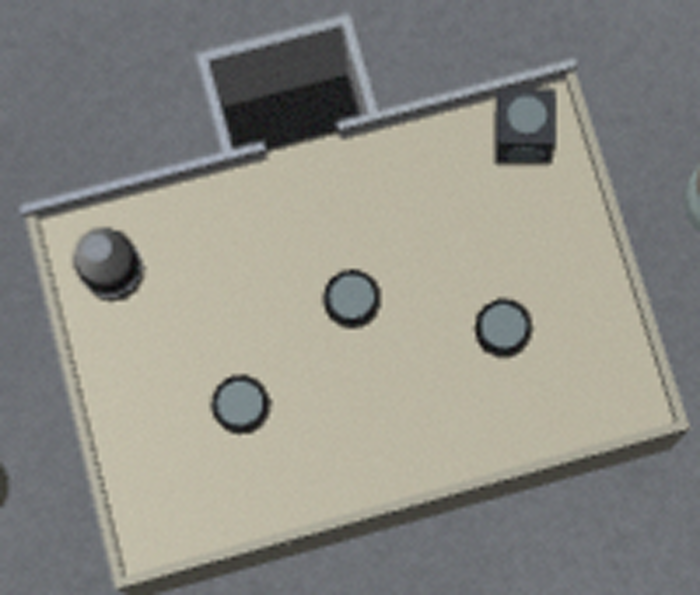

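The crop confirms three black-mounted discs on the deck with nothing green on it. Gate post tops are at crop (265,148) and (340,126), and the front wall's ends at (25,210) and (575,67). Now I fit the tray pose.

```bash
cat > tray.py <<'E'
from h import *
c=load('top0.png')
q=lambda x,y:((x+.5)/3.5-.5+155,(y+.5)/3.5-.5+105)
L=[(23,210,.071,88,147),(577,66,.071,88,-147),(266,148,.071,88,20),(340,126,.071,88,-20),(119,587,.062,-115,150),(688,429,.062,-115,-150)]
W=np.array([ray(c,q(a,b),z)[0] for a,b,z,_,_ in L])[:,:2]*1000
T=np.array([l[3:] for l in L],float)
# gate ends weigh most in y
A,B=T-T.mean(0),W-W.mean(0)
th=np.arctan2((A[:,0]*B[:,1]-A[:,1]*B[:,0]).sum(),(A*B).sum())
R=np.array([[np.cos(th),-np.sin(th)],[np.sin(th),np.cos(th)]]);o=W.mean(0)-R@T.mean(0)
w2t=lambda p:(np.asarray(p)[...,:2]*1000-o)@R
t2w=lambda p:(np.asarray(p,float)@R.T+o)/1000
E
python3 - <<'E'
from tray import *
print(np.degrees(th),o); print(((W-o)@R).round(1).tolist())
for f,z in [((255.1,189.9),.062),((298.45,198.26),.062),((223.3,220.14),.062),((182,183),.06),((305,150),.06)]: print(f,w2t(ray(c,f,z)).round(1))
# refine filters by glass top
hsv=cv2.cvtColor(c['pixels'],cv2.COLOR_RGB2HSV)
m=cv2.inRange(hsv,(85,20,90),(110,90,200));n,l,st,ce=cv2.connectedComponentsWithStats(m)
for i in range(1,n):
    if 60<st[i,4]<300: print(st[i],ce[i].round(1),w2t(ray(c,ce[i],.064)).round(1))
# scene cross check
s=load('scene0.png');m=cv2.inRange(cv2.cvtColor(s['pixels'],cv2.COLOR_RGB2HSV),(85,20,60),(110,90,200));n,l,st,ce=cv2.connectedComponentsWithStats(m)
for i in range(1,n):
    if 30<st[i,4]<300: print('s',st[i],ce[i].round(1),w2t(ray(s,ce[i],.064)).round(1))
print(w2t(ctrl.observe()['ee_pos']))
E
```

```text
23.11273098578633 [554.77182039 104.28083584]
[[87.8, 150.0], [86.9, -149.6], [87.0, 20.3], [88.3, -20.2], [-114.0, 148.5], [-114.0, -149.0]]
(255.1, 189.9) [[-1.3 -1.9]]
(298.45, 198.26) [[-37.6 -73.4]]
(223.3, 220.14) [[-40.1  67.5]]
(182, 183) [[ 47.7 123.1]]
(305, 150) [[  48.3 -111. ]]
[199 107  60  49 279] [225.3 128.4] [[127.7  20.8]]
[300 132  11  11 100] [305.1 137.2] [[  70.9 -117.6]]
[353 165  20   9  62] [361.6 169. ] [[ -16.3 -199.5]]
[249 184  13  12 122] [254.9 189.3] [[-0.6 -1.9]]
[293 192  12  12 119] [298.4 197.6] [[-36.8 -73.4]]
[217 214  13  12 126] [223.  219.6] [[-39.4  67.7]]
s [ 17  10  20  22 122] [25.2 21.4] [[-1084.3   333. ]]
s [  0  13  18  27 234] [ 6.8 27. ] [[-1106.4   282.5]]
s [300 185  12   8  75] [305.2 188.4] [[-37.2  67.8]]
s [303 213  13   9  91] [308.7 216.9] [[ 1.2 -1.5]]
s [270 231  13  10 101] [276.4 235.6] [[-35.1 -73.1]]
s [310 255  16  16 131] [317.2 262.3] [[ 59.4 -95.8]]
s [256 326  14   9  39] [262.3 330.7] [[  32.5 -263.1]]
[-135.83333499  554.45438008]
```

```bash
cat > st.py <<'E'
from tray import *
import sys
s=ctrl.observe();M=Ro.from_quat(s['ee_rot']).as_matrix();p=s['ee_pos']
R3=np.eye(3);R3[:2,:2]=R
def sh(x,y,z): # scaled shift to tray target mm
    w=np.r_[t2w([x,y]),z/1000]; return (M.T@(w-p)/0.25).round(3)
Mt=R3.T@M
def state():
    print('t',s['clock'],'tray',w2t(p).round(1),'z',(p[2]*1000).round(1),'open',s['opening'],'F',s['contact_force'].round(1),'j',s['joint_positions'].round(2));print('axes in tray x,y',Mt[:,0].round(3),Mt[:,1].round(3))
E
python3 - <<'E'
from st import *
state(); print(sh(-60,250,230),sh(-45,-2,200),sh(-45,-2,59))
E
```

```text
t 0.1 tray [-135.8  554.5] z 230.4 open 0.08522795877650562 F [-0.5  0.7 -0. ] j [ 1.54  0.04  0.08 -0.   -1.62 -0.33]
axes in tray x,y [-0.693 -0.721  0.002] [-0.721  0.693 -0.   ]
[ 0.668 -1.062  0.003] [ 1.354 -1.804  0.124] [ 1.353 -1.804  0.688]
```

Emit:
apply_moves(
  targets=[
    [16, [0.66, -0.98, 0], -0.1219],
    [16, [0.66, -0.98, 0], -0.1219],
    [16, [0.66, -0.98, 0], -0.1219],
    [16, [0.66, -0.98, 0], -0.1219],
    [16, [0.66, -0.98, 0], -0.1219],
    [16, [0.66, -0.98, 0], -0.1219],
    [16, [0.66, -0.98, 0], -0.1219],
    [16, [0.66, -0.98, 0], -0.1219],
    [16, [0.66, -0.98, 0], -0.1219],
  ],
)

```text
clock: 0.85
ee_pos: [0.3844, 0.3179, 0.2314]
ee_rot: [0.834, -0.552, 0.0, -0.0]
contact_force: [-0.0, -0.3, -0.9]
opening: 0.0159
```

Run:
```python
from st import *
state(); print(sh(-45,-2,120),sh(-45,-2,59))
```

```text
t 0.85 tray [-72.9 263.4] z 231.4 open 0.015854237343573798 F [-0.  -0.3 -0.9] j [ 1.1  -0.23 -0.17  0.   -1.63  0.87]
axes in tray x,y [-0.003 -1.     0.   ] [-1.     0.003 -0.   ]
[ 1.061 -0.115  0.446] [ 1.061 -0.115  0.69 ]
```

Emit:
apply_moves(
  targets=[
    [16, [1.0, -0.1, 0.3], 0],
    [16, [1.0, -0.1, 0.3], 0],
    [16, [1.0, -0.1, 0.3], 0],
    [16, [1.0, -0.1, 0.3], 0],
    [16, [1.0, -0.1, 0.3], 0],
    [16, [1.0, -0.1, 0.3], 0],
    [16, [1.0, -0.1, 0.3], 0],
    [16, [1.0, -0.1, 0.3], 0],
    [16, [1.0, -0.1, 0.3], 0],
  ],
)

```text
clock: 1.6
ee_pos: [0.5043, 0.1003, 0.1557]
ee_rot: [0.834, -0.551, -0.0, 0.001]
contact_force: [-0.4, -0.2, 0.0]
opening: 0.0162
```

Run:
```python
from st import *
state(); print(sh(-45,-1.7,75),sh(-45,-1.7,59))
```

```text
t 1.6 tray [-48.   16.1] z 155.7 open 0.016185112323736296 F [-0.4 -0.2  0. ] j [ 0.59 -0.19 -0.27 -0.   -1.49  1.39]
axes in tray x,y [-0.001 -1.     0.   ] [-1.     0.001  0.001]
[ 0.071 -0.013  0.323] [ 0.071 -0.013  0.387]
```

Emit:
apply_moves(
  targets=[
    [16, [0.06, 0, 0.13], 0],
    [16, [0.06, 0, 0.26], 0],
    [16, [0.06, 0, 0.33], 0],
    [16, [0.06, 0, 0.365], 0],
    [16, [0.06, 0, 0.365], 0],
    [16, [0.06, 0, 0.365], 0],
  ],
)

```text
clock: 2.1
ee_pos: [0.5107, 0.0875, 0.0664]
ee_rot: [0.835, -0.55, 0.001, -0.0]
contact_force: [-0.7, -0.1, 0.9]
opening: 0.0165
```

Run:
```python
from st import *
state(); print(sh(-40,-1.7,59))
a=shot('scene','s1.png')['pixels'][140:290,220:400]; b=shot('wrist','w1.png')['pixels']
a=cv2.resize(a,None,fx=2.5,fy=2.5,interpolation=cv2.INTER_CUBIC);b=cv2.resize(b,(350,262))
o2=np.zeros((375,800,3),np.uint8);o2[:,:450]=a;o2[:262,450:]=b
cv2.imwrite('pics/v1.png',o2[:,:,::-1])
```

```text
t 2.1 tray [-47.1   1.8] z 66.4 open 0.01647957391443919 F [-0.7 -0.1  0.9] j [ 0.56 -0.14 -0.39  0.   -1.32  1.42]
axes in tray x,y [ 0.002 -1.     0.001] [-1.    -0.002 -0.001]
[ 0.014 -0.028  0.03 ]
```

View pics/v1.png

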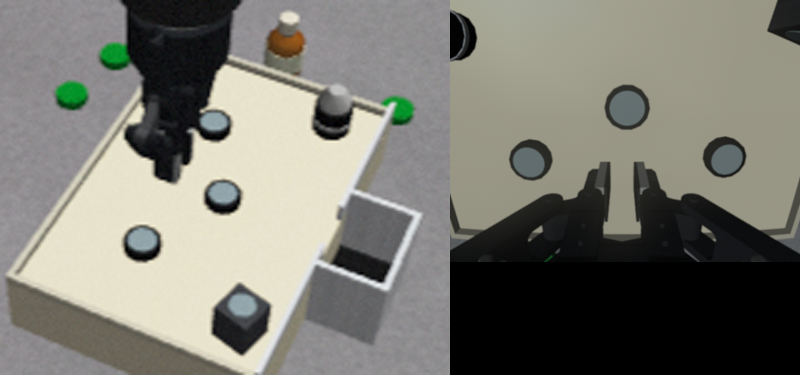

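The wrist view shows the open fingers nearly centred behind the middle filter at w1 (177,106) of 350. The other two are at (80,160) and (275,157). I push the middle one first.

Emit:
apply_moves(
  targets=[
    [16, [0.014, -0.01, 0.02], 0],
    [16, [0.014, -0.03, 0.028], 0],
    [16, [0.014, -0.06, 0.028], 0],
    [16, [0.014, -0.09, 0.028], 0],
    [16, [0.013, -0.12, 0.028], 0],
    [16, [0.012, -0.15, 0.028], 0],
    [16, [0.011, -0.18, 0.028], 0],
    [16, [0.01, -0.21, 0.028], 0],
    [16, [0.009, -0.24, 0.028], 0],
    [16, [0.008, -0.27, 0.028], 0],
    [16, [0.007, -0.3, 0.028], 0],
    [16, [0.007, -0.33, 0.028], 0],
    [16, [0.007, -0.36, 0.028], 0],
    [16, [0.007, -0.39, 0.028], 0],
    [16, [0.007, -0.41, 0.028], 0],
    [16, [0.007, -0.41, 0.028], 0],
  ],
)

```text
clock: 3.53
ee_pos: [0.6059, 0.1253, 0.0578]
ee_rot: [0.835, -0.551, 0.0, 0.0]
contact_force: [-0.4, -0.2, 0.9]
opening: 0.0161
```

```bash
cat > look.py <<'E'
from st import *
def look(f,extra=()):
    state()
    a=shot('top',f+'_t.png'); s2=shot('scene',f+'_s.png')
    for nm,c in(('top',a),('scene',s2)):
        m=cv2.inRange(cv2.cvtColor(c['pixels'],cv2.COLOR_RGB2HSV),(85,20,60),(110,90,200))
        n,l,st,ce=cv2.connectedComponentsWithStats(m)
        for i in range(1,n):
            if 25<st[i,4]<300:
                q=w2t(ray(c,ce[i],.064))[0]
                if -115<q[0]<150 and abs(q[1])<145: print(nm,st[i,4],ce[i].round(),q.round(1))
E
python3 - <<'E'
from look import *
look('p1')
b=shot('wrist','w2.png')['pixels'];cv2.imwrite('pics/v2.png',b[:,:,::-1])
E
```

```text
t 3.5333 tray [55.3 -0.8] z 57.8 open 0.0161428434217103 F [-0.4 -0.2  0.9] j [ 0.53  0.14 -0.13  0.   -1.3   1.45]
axes in tray x,y [ 0.001 -1.     0.   ] [-1.    -0.001  0.   ]
top 194 [304. 137.] [  70.6 -116.4]
top 30 [305. 149.] [  49.6 -111.1]
top 29 [182. 175.] [ 60.3 119. ]
top 144 [298. 198.] [-36.9 -73.1]
top 148 [223. 220.] [-39.7  68. ]
scene 77 [305. 188.] [-37.1  67.7]
scene 99 [347. 231.] [82. -1.]
scene 103 [276. 236.] [-35.  -73.2]
scene 139 [317. 262.] [ 59.6 -96. ]
```

View pics/v2.png

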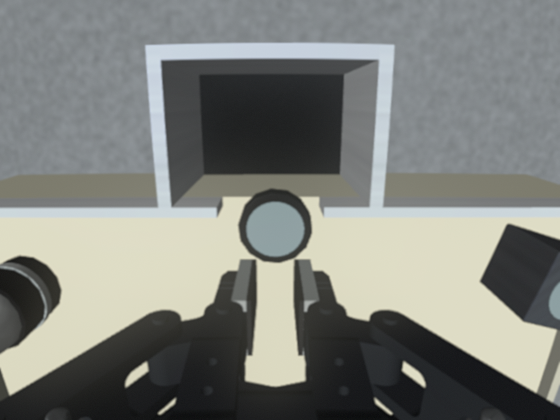

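The filter sits centred in the gate mouth at w2 (275,226), between posts at (220,210) and (322,210). I push on slowly.

Emit:
apply_moves(
  targets=[
    [16, [0.0, -0.02, 0], 0],
    [16, [0.0, -0.04, 0], 0],
    [16, [0, -0.06, 0], 0],
    [16, [0, -0.072, 0], 0],
    [16, [0, -0.075, 0], 0],
    [16, [0, -0.075, 0], 0],
    [16, [0, -0.02, 0], 0],
    [16, [0, 0.05, 0], 0],
    [16, [0, 0.1, 0], 0],
  ],
)

```text
clock: 4.43
ee_pos: [0.5813, 0.1147, 0.0577]
ee_rot: [0.835, -0.551, -0.0, 0.0]
contact_force: [0.7, 0.1, -0.5]
opening: 0.0163
```

Run:
```python
from look import *
look('p2'); print(sh(-37,-115,100),sh(-37,-115,58))
b=shot('wrist','w3.png')['pixels'];cv2.imwrite('pics/v3.png',cv2.resize(b,(400,300))[:,:,::-1])
```

```text
t 4.4333 tray [28.4 -0.8] z 57.7 open 0.016278775719826794 F [ 0.7  0.1 -0.5] j [ 0.53  0.07 -0.2  -0.   -1.3   1.44]
axes in tray x,y [ 0.001 -1.    -0.   ] [-1.    -0.001  0.001]
top 189 [305. 137.] [  70.7 -116.6]
top 28 [305. 148.] [  49.8 -111.1]
top 27 [183. 175.] [ 59.9 117.9]
top 146 [298. 198.] [-36.9 -73.3]
top 148 [223. 220.] [-39.5  68.1]
scene 76 [305. 188.] [-37.2  67.6]
scene 104 [276. 236.] [-35.2 -73.2]
scene 144 [317. 262.] [ 59.2 -96.3]
[ 0.457  0.262 -0.169] [ 0.457  0.262 -0.001]
```

View pics/v3.png

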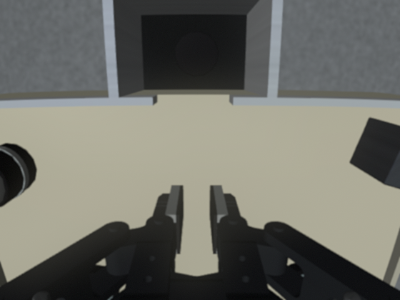

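The first filter is in the well, faintly visible at v3 (195,45). Next is the right-hand one at tray (-36,-73): close the fingers and go round to its far side.

Emit:
apply_moves(
  targets=[
    [0, [0.0, 0.03, -0.1], 0],
    [0, [0.05, 0.06, -0.17], 0],
    [0, [0.2, 0.16, -0.17], 0],
    [0, [0.32, 0.22, -0.17], 0],
    [0, [0.435, 0.26, -0.17], 0],
    [0, [0.435, 0.26, -0.17], 0],
    [0, [0.435, 0.26, -0.12], 0],
    [0, [0.435, 0.26, -0.06], 0],
    [0, [0.435, 0.26, 0.0], 0],
    [0, [0.435, 0.26, 0.0], 0],
  ],
)

```text
clock: 5.42
ee_pos: [0.5653, -0.0096, 0.056]
ee_rot: [0.835, -0.55, -0.0, 0.001]
contact_force: [0.2, 0.5, -0.9]
opening: -0.0001
```

Run:
```python
from st import *
state();print(sh(-36.2,-108,58),sh(-36.2,-24,58))
b=shot('wrist','w4.png')['pixels'];cv2.imwrite('pics/v4.png',cv2.resize(b,(400,300))[:,:,::-1])
```

```text
t 5.4167 tray [ -35.1 -108.9] z 56.0 open -0.00014503835039244211 F [ 0.2  0.5 -0.9] j [ 0.34  0.   -0.28  0.   -1.29  1.64]
axes in tray x,y [ 0.002 -1.     0.   ] [-1.    -0.002  0.001]
[-0.003  0.005 -0.008] [-0.339  0.004 -0.008]
```

View pics/v4.png

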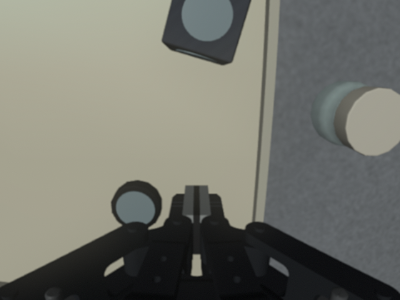

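The filter is beside the closed fingers on their left, at v4 (136,205), as planned. I push it sideways, +y.

Emit:
apply_moves(
  targets=[
    [0, [-0.02, 0.002, -0.006], 0],
    [0, [-0.05, 0.002, -0.006], 0],
    [0, [-0.08, 0.002, -0.006], 0],
    [0, [-0.11, 0.002, -0.006], 0],
    [0, [-0.14, 0.002, -0.006], 0],
    [0, [-0.17, 0.002, -0.006], 0],
    [0, [-0.2, 0.002, -0.006], 0],
    [0, [-0.23, 0.002, -0.006], 0],
    [0, [-0.26, 0.002, -0.006], 0],
    [0, [-0.29, 0.002, -0.006], 0],
    [0, [-0.31, 0.002, -0.006], 0],
    [0, [-0.31, 0.002, -0.006], 0],
  ],
)

```text
clock: 6.47
ee_pos: [0.534, 0.0616, 0.0596]
ee_rot: [0.835, -0.55, 0.0, -0.0]
contact_force: [1.4, -0.6, -0.0]
opening: -0.0001
```

Run:
```python
from look import *
look('p3')
```

```text
t 6.4667 tray [-35.9 -31.1] z 59.6 open -0.0001447169292102434 F [ 1.4 -0.6 -0. ] j [ 0.49 -0.08 -0.35 -0.   -1.3   1.49]
axes in tray x,y [ 0.002 -1.    -0.   ] [-1.    -0.002 -0.   ]
top 74 [264. 210.] [-42.   -8.4]
top 143 [223. 220.] [-39.7  68.1]
scene 61 [306. 189.] [-35.2  68.2]
scene 130 [317. 262.] [ 59.3 -95.1]
```

Emit:
apply_moves(
  targets=[
    [0, [-0.014, 0, 0], 0],
    [0, [-0.026, 0, 0], 0],
    [0, [-0.026, 0, 0], 0],
    [0, [0.02, 0, 0], 0],
    [0, [0.05, 0, -0.06], 0],
    [16, [0.05, 0.08, -0.12], 0],
    [16, [0.0, 0.168, -0.14], 0],
    [16, [-0.124, 0.168, -0.14], 0],
    [16, [-0.124, 0.168, -0.14], 0],
  ],
)

```text
clock: 7.32
ee_pos: [0.4827, 0.0743, 0.0955]
ee_rot: [0.835, -0.55, 0.0, -0.001]
contact_force: [0.1, 0.1, -0.1]
opening: 0.016
```

```bash
cat >> look.py <<'E'
def wl(f,z=.064):
    c=dict(shot('wrist',f)); T=np.array(c['tool_from_camera']); W=np.eye(4);W[:3,:3]=M;W[:3,3]=p
    G=np.linalg.inv(W@T); c['R']=G[:3,:3];c['t']=G[:3,3]
    m=cv2.inRange(cv2.cvtColor(c['pixels'],cv2.COLOR_RGB2HSV),(80,20,60),(115,120,220))
    n,l,st,ce=cv2.connectedComponentsWithStats(m)
    for i in range(1,n):
        if 300<st[i,4]: print('wrist',st[i],ce[i].round(),w2t(ray(c,ce[i],z))[0].round(1))
E
python3 - <<'E'
from look import *
look('p4');wl('w5.png');print(sh(-72,-2,58))
E
```

```text
t 7.3167 tray [-78.1   0.8] z 95.5 open 0.0160051890227544 F [ 0.1  0.1 -0.1] j [ 0.57 -0.24 -0.42 -0.   -1.39  1.41]
axes in tray x,y [ 0.002 -1.    -0.001] [-1.    -0.002 -0.002]
top 45 [310. 137.] [  68.2 -127. ]
scene 76 [305. 188.] [-37.2  67.6]
scene 86 [292. 211.] [-35.6  -3.5]
scene 127 [317. 262.] [ 59.2 -95.2]
wrist [ 257  150   48   48 1771] [281. 174.] [-38.   -2.9]
wrist [ 112  155   47   47 1713] [135. 178.] [-40.2  68.9]
[ 0.011 -0.024  0.15 ]
```

Emit:
apply_moves(
  targets=[
    [16, [0.015, 0, 0.08], 0],
    [16, [0.015, 0, 0.148], 0],
    [16, [0.015, -0.01, 0.148], 0],
    [16, [0.015, -0.04, 0.148], 0],
    [16, [0.015, -0.07, 0.148], 0],
    [16, [0.014, -0.1, 0.148], 0],
    [16, [0.013, -0.13, 0.148], 0],
    [16, [0.012, -0.16, 0.148], 0],
    [16, [0.011, -0.19, 0.148], 0],
    [16, [0.01, -0.22, 0.148], 0],
    [16, [0.009, -0.25, 0.148], 0],
    [16, [0.008, -0.28, 0.148], 0],
    [16, [0.007, -0.31, 0.148], 0],
    [16, [0.006, -0.34, 0.148], 0],
    [16, [0.005, -0.37, 0.148], 0],
    [16, [0.004, -0.4, 0.148], 0],
    [16, [0.004, -0.43, 0.148], 0],
    [16, [0.004, -0.46, 0.148], 0],
    [16, [0.004, -0.49, 0.148], 0],
    [16, [0.004, -0.51, 0.148], 0],
  ],
)

```text
clock: 9.13
ee_pos: [0.6019, 0.1222, 0.0575]
ee_rot: [0.835, -0.551, 0.0, 0.0]
contact_force: [-1.0, -0.6, 0.7]
opening: 0.0161
```

Run:
```python
from look import *
look('p5');wl('w6.png');print(sh(74,-.5,58))
```

```text
t 9.1333 tray [50.3 -2. ] z 57.5 open 0.016086869997622547 F [-1.  -0.6  0.7] j [ 0.53  0.13 -0.14  0.   -1.3   1.45]
axes in tray x,y [ 0.001 -1.     0.   ] [-1.    -0.001  0.   ]
top 182 [305. 137.] [  70.6 -116.7]
top 29 [305. 149.] [  49.7 -111.1]
top 148 [223. 220.] [-39.5  68. ]
scene 77 [305. 188.] [-37.1  67.5]
scene 98 [344. 230.] [76.8 -2.1]
scene 138 [317. 262.] [ 59.3 -95.6]
wrist [ 139   28  254  156 7026] [262.  64.] [137.    1.8]
wrist [ 246  203   59   56 2606] [275. 231.] [74.7 -2.9]
wrist [ 524  242   36   78 1444] [547. 290.] [  46.  -125.4]
[-0.006 -0.095 -0.002]
```

Centred (y about -2.5), so I go through the gate and then back off.

Emit:
apply_moves(
  targets=[
    [16, [-0.002, -0.02, 0], 0],
    [16, [-0.004, -0.04, 0], 0],
    [16, [-0.006, -0.06, 0], 0],
    [16, [-0.006, -0.08, 0], 0],
    [16, [-0.006, -0.092, 0], 0],
    [16, [-0.006, -0.095, 0], 0],
    [16, [-0.006, -0.095, 0], 0],
    [16, [0, -0.04, 0], 0],
    [16, [0, 0.03, 0], 0],
    [16, [0, 0.06, -0.06], 0],
    [0, [0, 0.06, -0.17], 0],
  ],
)

```text
clock: 10.2
ee_pos: [0.5841, 0.1148, 0.0968]
ee_rot: [0.834, -0.551, -0.002, 0.003]
contact_force: [0.7, 0.5, 0.3]
opening: 0.0055
```

Run:
```python
from look import *
look('p6');wl('w7.png');print(sh(-38,103,100),sh(-38,103,58))
```

```text
t 10.2 tray [31.1 -1.9] z 96.8 open 0.005522979477300322 F [0.7 0.5 0.3] j [ 0.53  0.06 -0.14 -0.   -1.38  1.45]
axes in tray x,y [ 0.    -1.    -0.001] [-1.    -0.     0.007]
top 184 [305. 137.] [  70.4 -117.3]
top 31 [305. 149.] [  49.6 -110.9]
top 30 [183. 175.] [ 60.5 118.2]
top 147 [223. 220.] [-39.3  68.2]
scene 76 [305. 188.] [-37.2  67.6]
scene 127 [317. 262.] [ 59.2 -95.7]
wrist [   0   19  360  138 6539] [227.  78.] [115.1  19.2]
wrist [ 467  178   73   69 2989] [504. 212.] [  51.2 -122.7]
wrist [ 528  215   32   65 1492] [546. 246.] [  31.6 -152.7]
[-0.419  0.276 -0.011] [-0.419  0.275  0.157]
```

The second filter has left the deck. Now the third, at tray (-38,68).

Emit:
apply_moves(
  targets=[
    [0, [-0.12, 0.06, 0], 0],
    [0, [-0.24, 0.14, 0], 0],
    [0, [-0.36, 0.22, 0], 0],
    [0, [-0.42, 0.272, 0], 0],
    [0, [-0.42, 0.272, 0], 0],
    [0, [-0.42, 0.272, 0.05], 0],
    [0, [-0.42, 0.272, 0.11], 0],
    [0, [-0.42, 0.272, 0.162], 0],
    [0, [-0.42, 0.272, 0.162], 0],
  ],
)

```text
clock: 11.1
ee_pos: [0.4828, 0.1847, 0.0563]
ee_rot: [0.834, -0.551, -0.001, 0.002]
contact_force: [-0.2, 0.0, 0.4]
opening: -0.0002
```

Run:
```python
from look import *
look('p7');wl('w8.png');print(sh(-38,25,58))
```

```text
t 11.1 tray [-34.6 102.2] z 56.3 open -0.00020504857766082693 F [-0.2  0.   0.4] j [ 0.75 -0.13 -0.4  -0.   -1.3   1.22]
axes in tray x,y [-0.    -1.     0.001] [-1.     0.     0.004]
top 152 [218. 129.] [129.3  34.1]
top 185 [305. 138.] [  70.3 -116.5]
top 109 [224. 221.] [-42.1  67. ]
scene 77 [305. 188.] [-37.1  67.8]
scene 131 [317. 262.] [ 59.1 -95.8]
wrist [ 204   47   50   51 1912] [228.  72.] [ 49.2 117.8]
wrist [ 328  272   55   47 1870] [355. 294.] [-38.1  67.9]
[ 0.309  0.014 -0.006]
```

Emit:
apply_moves(
  targets=[
    [0, [0.01, 0.012, -0.007], 0],
    [0, [0.04, 0.012, -0.007], 0],
    [0, [0.07, 0.012, -0.007], 0],
    [0, [0.1, 0.012, -0.007], 0],
    [0, [0.13, 0.012, -0.007], 0],
    [0, [0.16, 0.012, -0.007], 0],
    [0, [0.19, 0.012, -0.007], 0],
    [0, [0.22, 0.012, -0.007], 0],
    [0, [0.25, 0.012, -0.007], 0],
    [0, [0.28, 0.012, -0.007], 0],
    [0, [0.305, 0.012, -0.007], 0],
    [0, [0.318, 0.012, -0.007], 0],
    [0, [0.318, 0.012, -0.007], 0],
    [0, [0.27, 0.012, -0.007], 0],
    [0, [0.24, 0.012, -0.07], 0],
    [16, [0.24, 0.09, -0.13], 0],
    [16, [0.28, 0.175, -0.15], 0],
    [16, [0.4, 0.175, -0.15], 0],
    [16, [0.4, 0.175, -0.15], 0],
  ],
)

```text
clock: 12.83
ee_pos: [0.483, 0.0751, 0.0982]
ee_rot: [0.835, -0.551, 0.001, -0.001]
contact_force: [-0.8, 0.0, -0.0]
opening: 0.016
```

Run:
```python
from look import *
look('p8');wl('w9.png');print(sh(-76,0,58))
```

```text
t 12.8333 tray [-77.5   1.3] z 98.2 open 0.016039530446576893 F [-0.8  0.  -0. ] j [ 0.57 -0.24 -0.42  0.   -1.39  1.41]
axes in tray x,y [ 0.    -1.     0.001] [-1.    -0.    -0.002]
top 58 [310. 137.] [  68.3 -125.6]
scene 86 [292. 210.] [-37.6   0.6]
scene 130 [317. 262.] [ 58.7 -95.9]
wrist [ 256  156   48   47 1724] [280. 179.] [-40.6  -2. ]
[ 0.005 -0.006  0.161]
```

Emit:
apply_moves(
  targets=[
    [16, [0.006, 0.01, 0.08], 0],
    [16, [0.006, 0.01, 0.158], 0],
    [16, [0.006, -0.01, 0.158], 0],
    [16, [0.006, -0.04, 0.158], 0],
    [16, [0.006, -0.07, 0.158], 0],
    [16, [0.006, -0.1, 0.158], 0],
    [16, [0.006, -0.13, 0.158], 0],
    [16, [0.006, -0.16, 0.158], 0],
    [16, [0.006, -0.19, 0.158], 0],
    [16, [0.006, -0.22, 0.158], 0],
    [16, [0.006, -0.25, 0.158], 0],
    [16, [0.006, -0.28, 0.158], 0],
    [16, [0.006, -0.31, 0.158], 0],
    [16, [0.006, -0.34, 0.158], 0],
    [16, [0.006, -0.37, 0.158], 0],
    [16, [0.006, -0.4, 0.158], 0],
    [16, [0.006, -0.43, 0.158], 0],
    [16, [0.006, -0.46, 0.158], 0],
    [16, [0.006, -0.49, 0.158], 0],
    [16, [0.006, -0.51, 0.158], 0],
  ],
)

```text
clock: 14.65
ee_pos: [0.6012, 0.1257, 0.0575]
ee_rot: [0.835, -0.551, 0.0, 0.0]
contact_force: [-0.7, -0.1, 0.9]
opening: 0.0163
```

Run:
```python
from look import *
look('p9');wl('w10.png');print(sh(74,-.5,58))
```

```text
t 14.65 tray [51.1  1.4] z 57.5 open 0.016256895142084036 F [-0.7 -0.1  0.9] j [ 0.53  0.13 -0.14  0.   -1.3   1.44]
axes in tray x,y [ 0.001 -1.     0.   ] [-1.    -0.001  0.   ]
top 173 [305. 137.] [  71.  -116.9]
top 28 [305. 148.] [  50.  -110.7]
top 32 [183. 175.] [ 60.1 118.1]
scene 99 [345. 229.] [77.7  1.4]
scene 129 [317. 262.] [ 59.3 -95.2]
wrist [ 150   30  253  157 6562] [274.  65.] [137.3   1.1]
wrist [ 246  203   59   56 2604] [275. 230.] [75.5  0.6]
wrist [532 259  28  60 888] [550. 296.] [  43.7 -124.1]
[ 0.008 -0.092 -0.002]
```

Emit:
apply_moves(
  targets=[
    [16, [0.002, -0.02, 0], 0],
    [16, [0.004, -0.04, 0], 0],
    [16, [0.005, -0.06, 0], 0],
    [16, [0.005, -0.08, 0], 0],
    [16, [0.005, -0.092, 0], 0],
    [16, [0.005, -0.094, 0], 0],
    [16, [0.005, -0.094, 0], 0],
    [16, [0, -0.04, 0], 0],
    [16, [0, 0.03, 0], 0],
    [16, [0, 0.03, -0.1], 0],
    [16, [0, 0.03, -0.25], 0],
    [16, [0, 0.03, -0.32], 0],
    [16, [0, 0.03, -0.32], 0],
    [16, [0, 0.03, -0.32], 0],
  ],
)

```text
clock: 15.97
ee_pos: [0.594, 0.1227, 0.1393]
ee_rot: [0.835, -0.551, 0.001, -0.001]
contact_force: [0.2, 0.3, -1.2]
opening: 0.0159
```

Run:
```python
from look import *
look('p10')
b=shot('wrist','w11.png')['pixels'];b=cv2.convertScaleAbs(b,alpha=1.0)
b=(255*(b/255.)**.5).astype(np.uint8)
t=load('p10_t.png')['pixels'][90:290,120:390]
o2=np.zeros((420,800,3),np.uint8);o2[:,:400]=cv2.resize(b,(560,420))[:,80:480];o2[:296,400:]=cv2.resize(t,(400,296))
cv2.imwrite('pics/v5.png',o2[:,:,::-1])
```

```text
t 15.9667 tray [43.3  1.6] z 139.3 open 0.01588960912995814 F [ 0.2  0.3 -1.2] j [ 0.53  0.06 -0.06  0.   -1.45  1.44]
axes in tray x,y [ 0.001 -1.    -0.   ] [-1.    -0.001 -0.003]
top 167 [305. 137.] [  70.8 -116.8]
top 32 [183. 175.] [ 60.1 117.9]
scene 138 [317. 263.] [ 59.3 -96.7]
```

View pics/v5.png

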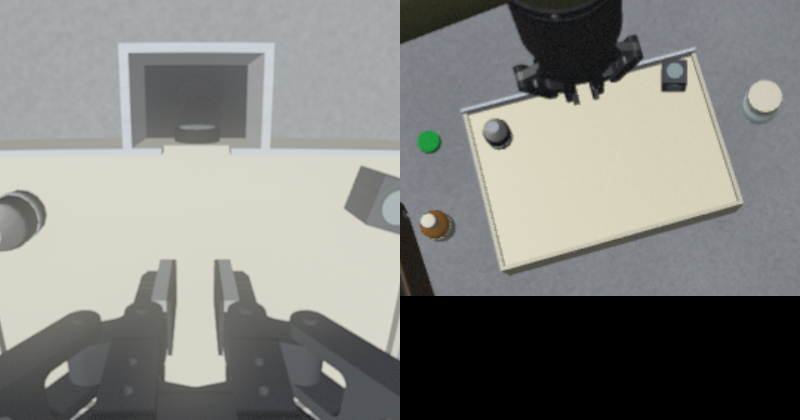

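The deck is clear and the bystanders have not moved. A filter shows its rim near the gate at v5 (197,132), so I move higher and forward to look down into the well.

Emit:
apply_moves(
  targets=[
    [16, [0, -0.05, -0.15], 0],
    [16, [0, -0.1, -0.25], 0],
    [16, [0, -0.1, -0.25], 0],
    [16, [0, -0.1, -0.25], 0],
    [16, [0, -0.1, -0.25], 0],
  ],
)

```text
clock: 16.53
ee_pos: [0.616, 0.1323, 0.1983]
ee_rot: [0.835, -0.551, -0.001, 0.001]
contact_force: [-0.2, 0.5, -0.7]
opening: 0.0161
```

Run:
```python
from look import *
state()
c=shot('wrist','w12.png');b=c['pixels'];b=(255*(b/255.)**.4).astype(np.uint8)
T=np.array(c['tool_from_camera']); W=np.eye(4);W[:3,:3]=M;W[:3,3]=p
G=np.linalg.inv(W@T);c['R']=G[:3,:3];c['t']=G[:3,3]
print('cam tray',w2t((W@T)[:3,3]),(W@T)[2,3])
u=proj(c,[np.r_[t2w([x,y]),.071] for x,y in[(90,-37),(142,-37),(142,37),(90,37)]]);print(u)
x0,y0=np.maximum(u.min(0).astype(int)-25,0);x1,y1=u.max(0).astype(int)+35
q=cv2.resize(b[y0:y1,x0:x1],None,fx=3,fy=3,interpolation=cv2.INTER_CUBIC)[:600,:800];print(x0,y0,q.shape)
cv2.imwrite('pics/v6.png',q[:,:,::-1])
```

```text
t 16.5333 tray [67.3  1.7] z 198.3 open 0.016084054523518427 F [-0.2  0.5 -0.7] j [ 0.53  0.12  0.11 -0.   -1.56  1.45]
axes in tray x,y [ 0.001 -1.    -0.   ] [-1.    -0.001  0.003]
cam tray [140.41057026   1.02633132] 0.34012981143377996
[[325.06319006 172.3498485 ]
 [327.69639782 100.88295192]
 [224.32866331 100.66198958]
 [226.58770352 172.17120764]]
199 75 (396, 489, 3)
```

View pics/v6.png

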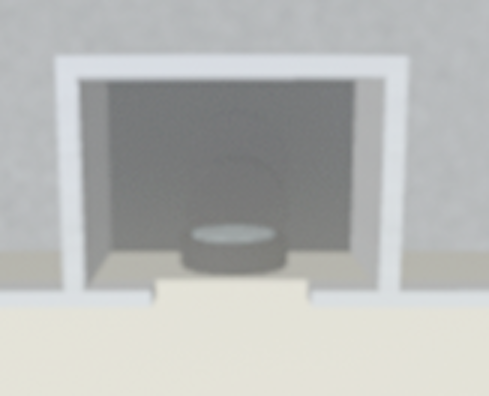

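The third filter stands nearly on edge against the well's gate-side wall, at v6 (233,250). I want its height and position, and the other two, from a second angle.

Emit:
apply_moves(
  targets=[
    [16, [-0.15, -0.1, -0.05], 0],
    [16, [-0.22, -0.2, -0.05], 0],
    [16, [-0.22, -0.2, -0.05], 0],
    [16, [-0.22, -0.2, -0.05], 0],
    [16, [-0.22, -0.2, -0.05], 0],
  ],
)

```text
clock: 17.0
ee_pos: [0.6403, 0.2022, 0.2109]
ee_rot: [0.835, -0.551, -0.001, 0.001]
contact_force: [0.7, -1.2, -0.4]
opening: 0.0158
```

Run:
```python
from look import *
state()
c=shot('wrist','w13.png')
T=np.array(c['tool_from_camera']); W=np.eye(4);W[:3,:3]=M;W[:3,3]=p
G=np.linalg.inv(W@T);c['R']=G[:3,:3];c['t']=G[:3,3]
print('cam tray',w2t((W@T)[:3,3]),(W@T)[2,3])
np.save('pics/w13c.npy',c,allow_pickle=True)
u=proj(c,[np.r_[t2w([x,y]),.071] for x,y in[(90,-37),(142,-37),(142,37),(90,37)]]);print(u)
x0,y0=np.maximum(u.min(0).astype(int)-10,0);x1,y1=u.max(0).astype(int)+15
def enh(i): return (255*np.clip(i/120.,0,1)**.45).astype(np.uint8)
a=cv2.resize(enh(c['pixels'][y0:y1,x0:x1]),None,fx=3,fy=3,interpolation=cv2.INTER_CUBIC)[:600,:420];print(x0,y0,a.shape)
b=load('w12.png')['pixels'][80:185,210:340];b=cv2.resize(enh(b),None,fx=2.9,fy=2.9,interpolation=cv2.INTER_CUBIC)[:,:380]
h=max(a.shape[0],b.shape[0]);o2=np.zeros((h,800,3),np.uint8);o2[:a.shape[0],:a.shape[1]]=a;o2[:b.shape[0],420:420+b.shape[1]]=b
cv2.imwrite('pics/v7.png',o2[:,:,::-1])
```

```text
t 17.0 tray [117.1  56.5] z 210.9 open 0.015768684411031374 F [ 0.7 -1.2 -0.4] j [ 0.6   0.23  0.26 -0.   -1.6   1.37]
axes in tray x,y [ 0.001 -1.     0.001] [-1.    -0.001  0.003]
cam tray [190.2603955   55.98227578] 0.3527716962443721
[[385.95891441 229.21683832]
 [391.73178738 167.15229204]
 [298.38600585 166.51736445]
 [297.08320634 229.22547419]]
287 156 (264, 357, 3)
```

View pics/v7.png

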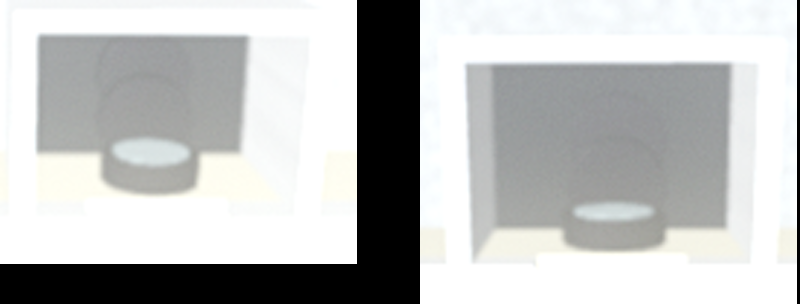

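Both views show all three: two dark discs overlapping on the floor (v7 (143,65) and (143,105)) and the third tilted at the gate side, glass at (150,152). I triangulate its glass centre from the two views.

Run:
```python
from look import *
def glass(c,box):
    x0,y0,x1,y1=box;i=c['pixels'][y0:y1,x0:x1];h=cv2.cvtColor(i,cv2.COLOR_RGB2HSV)
    m=((h[...,2]>70)&(h[...,0]>80)&(h[...,0]<110)&(h[...,1]>15)).astype(np.uint8)
    n,l,st,ce=cv2.connectedComponentsWithStats(m);k=1+np.argmax(st[1:,4]);print(st[k]);return ce[k]+[x0,y0]
A=load('w12.png');B=np.load('pics/w13c.npy',allow_pickle=True).item()
# w12 pose
q=Ro.from_quat([.835,-.551,-.001,.001]).as_matrix();W=np.eye(4);W[:3,:3]=q;W[:3,3]=[.616,.1323,.1983]
G=np.linalg.inv(W@np.array(A['tool_from_camera']));A['R']=G[:3,:3];A['t']=G[:3,3]
g=[glass(A,(258,145,296,160)),glass(B,(318,196,356,217))];print(g)
P=[]
for c,u in zip((A,B),g):
    pp=cv2.undistortPoints(np.array(u).reshape(1,1,2),np.array(c['mtx']),np.array([c['k1'],0,0,0,0.])).reshape(2);P.append(pp)
X=cv2.triangulatePoints(np.c_[A['R'],A['t']],np.c_[B['R'],B['t']],P[0],P[1]);X=(X[:3]/X[3]).ravel()
print('glass centre tray',w2t(X),X[2]*1000)
for c,u in zip((A,B),g):
  for z in(.025,.035,.045): print(z,w2t(ray(c,u,z)).round(1))
```

```text
[  6   5  25   6 108]
[  7   6  25   9 174]
[array([275.67592593, 152.82407407]), array([336.79310345, 206.22413793])]
glass centre tray [100.67215951  -0.11883168] 40.17419947540841
0.025 [[98.4  0.1]]
0.035 [[99.7  0.1]]
0.045 [[1.011e+02 1.000e-01]]
0.025 [[96.6 -3.1]]
0.035 [[99.5 -1.3]]
0.045 [[102.3   0.5]]
```

The estimate is z about 37±5, against a limit of 43. I take a lower, more oblique view to make sure.

Emit:
apply_moves(
  targets=[
    [16, [0, -0.07, 0.1], 0],
    [16, [0, -0.13, 0.2], 0],
    [16, [0, -0.13, 0.3], 0],
    [16, [0, -0.13, 0.3], 0],
    [16, [0, -0.13, 0.3], 0],
    [16, [0, -0.13, 0.3], 0],
  ],
)

```text
clock: 17.55
ee_pos: [0.6712, 0.2146, 0.1402]
ee_rot: [0.835, -0.551, 0.001, -0.001]
contact_force: [0.1, 0.4, 1.5]
opening: 0.0158
```

Run:
```python
from look import *
state()
c=shot('wrist','w14.png')
T=np.array(c['tool_from_camera']); W=np.eye(4);W[:3,:3]=M;W[:3,3]=p
G=np.linalg.inv(W@T);c['R']=G[:3,:3];c['t']=G[:3,3]
print('cam tray',w2t((W@T)[:3,3]),(W@T)[2,3])
np.save('pics/w14c.npy',c,allow_pickle=True)
pts=[(90,-37,71),(142,-37,71),(142,37,71),(90,37,71),(90,-20,55),(90,20,55)]
u=proj(c,[np.r_[t2w([x,y]),z/1000] for x,y,z in pts]);print(u.round(1).tolist())
x0,y0=np.maximum(u.min(0).astype(int)-10,0);x1,y1=u.max(0).astype(int)+15
def enh(i): return (255*np.clip(i/200.,0,1)**.45).astype(np.uint8)
a=cv2.resize(enh(c['pixels'][y0:y1,x0:x1]),None,fx=3,fy=3,interpolation=cv2.INTER_CUBIC)[:600,:440];print(x0,y0,a.shape)
s2=shot('scene','s14.png');us=proj(s2,[np.r_[t2w([x,y]),z/1000] for x,y,z in pts]);print(us.round(1).tolist())
b=s2['pixels'][205:285,335:395];b=cv2.resize(enh(b),None,fx=6,fy=6,interpolation=cv2.INTER_CUBIC)
h=max(a.shape[0],b.shape[0]);o2=np.zeros((h,800,3),np.uint8);o2[:a.shape[0],:a.shape[1]]=a;o2[:b.shape[0],440:440+b.shape[1]]=b
cv2.imwrite('pics/v8.png',o2[:,:,::-1])
```

```text
t 17.55 tray [150.4  55.7] z 140.2 open 0.015838079712780413 F [0.1 0.4 1.5] j [ 0.59  0.32  0.24  0.   -1.48  1.38]
axes in tray x,y [ 0.    -1.     0.001] [-1.    -0.    -0.003]
cam tray [222.77973643  55.17693207] 0.2824058104941184
[[410.1, 311.1], [419.8, 239.2], [303.2, 239.6], [301.2, 312.4], [379.1, 299.5], [323.5, 300.0]]
291 229 (294, 429, 3)
[[344.7, 243.2], [371.1, 253.1], [383.5, 225.7], [358.1, 216.6], [346.9, 242.0], [354.1, 227.8]]
```

View pics/v8.png

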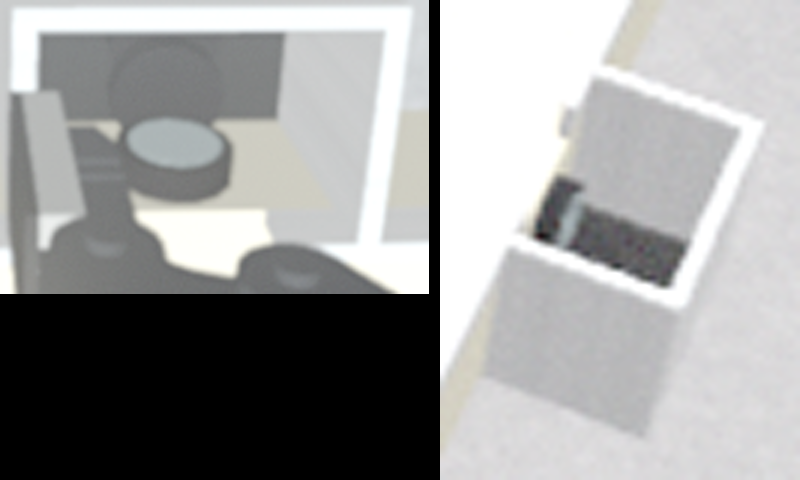

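Run:
```python
from look import *
C=np.load('pics/w14c.npy',allow_pickle=True).item()
for z in (25,35,45,50,55): print(z,proj(C,[np.r_[t2w([90,0]),z/1000],np.r_[t2w([93,0]),z/1000]]).round(1).tolist())
col=C['pixels'][285:305,349:353].mean(1).astype(int);print([(285+i,*v) for i,v in enumerate(col.tolist())])
i=C['pixels'][255:295,325:375];h=cv2.cvtColor(i,cv2.COLOR_RGB2HSV)
m=((h[...,2]>80)&(h[...,0]>80)&(h[...,0]<110)&(h[...,1]>15)).astype(np.uint8)
n,l,st,ce=cv2.connectedComponentsWithStats(m);k=1+np.argmax(st[1:,4]);g=ce[k]+[325,255];print(st[k],g)
for z in(.025,.03,.035,.04,.045): print(z,w2t(ray(C,g,z)).round(1))
B=np.load('pics/w13c.npy',allow_pickle=True).item()
A=load('w12.png');q=Ro.from_quat([.835,-.551,-.001,.001]).as_matrix();W=np.eye(4);W[:3,:3]=q;W[:3,3]=[.616,.1323,.1983]
G=np.linalg.inv(W@np.array(A['tool_from_camera']));A['R']=G[:3,:3];A['t']=G[:3,3]
# least squares of three rays
S=np.zeros((3,3));v=np.zeros(3)
for c,u in((A,(275.68,152.82)),(B,(336.79,206.22)),(C,g)):
    a=ray(c,u,0.)[0];b=ray(c,u,.1)[0];d=(b-a)/np.linalg.norm(b-a);Q=np.eye(3)-np.outer(d,d);S+=Q;v+=Q@a
X=np.linalg.solve(S,v);print('glass',w2t(X),X[2])
```

```text
25 [[343.9, 280.3], [344.1, 276.9]]
35 [[346.2, 286.4], [346.5, 282.9]]
45 [[348.8, 292.9], [349.0, 289.2]]
50 [[350.1, 296.3], [350.4, 292.6]]
55 [[351.5, 299.8], [351.8, 296.1]]
[(285, 46, 50, 50), (286, 36, 37, 36), (287, 37, 37, 36), (288, 38, 38, 38), (289, 38, 38, 38), (290, 37, 38, 37), (291, 38, 38, 38), (292, 37, 38, 37), (293, 37, 38, 37), (294, 36, 36, 36), (295, 41, 41, 39), (296, 68, 67, 61), (297, 103, 102, 91), (298, 138, 137, 121), (299, 179, 177, 158), (300, 209, 206, 184), (301, 219, 216, 192), (302, 219, 217, 193), (303, 219, 217, 193), (304, 219, 216, 193)]
[  9  14  30  16 350] [348.67142857 276.3       ]
0.025 [[93.5 -3.6]]
0.03 [[96.  -2.4]]
0.035 [[98.5 -1.3]]
0.04 [[101.   -0.2]]
0.045 [[103.5   1. ]]
glass [100.56490884  -0.23478506] 0.03933390899032444
```

Three views agree: the third filter's glass centre is at about (100.6, 0, 39) mm. Its underside centre is then near x 91.6, z 35–38 mm, inside the well limits (x>90, z<43), and it is at rest against the wall. The gripper hangs clear of everything, so I hand in.

```bash
python3 -c "
from rig import ctrl
s=ctrl.observe();print(s['clock'],s['contact_force'],abs(s['joint_vel']).max());print(ctrl.sign_off())"
```

```text
17.65 [-0.75075551  0.13689934  0.68666729] 0.005135236360070793
the job is handed in; nothing more can be done
None
```

I swept the three black-rimmed filters one after another across the deck and through the gate with the fingers, then handed the job in at 17.7 s of the 67 s allowed. I lifted none of them. The sign-off reported no verdict.

- **Filters:** The last views show the deck clear and all three filters in the well. Two lie overlapping on its floor, judged by eye only.
- **Tightest margin:** The third filter stands nearly on edge (about 5° off vertical) against the gate-side wall. From three views, its underside centre is at about x 91.6 mm and z 35–38 mm, against limits of x above 90 and z below 43. The x margin is therefore only 1–2 mm, close to the camera calibration's 2 mm accuracy, though the wall should keep the filter from going below 90. Depth from individual views disagreed by a few millimetres.
- **Bystanders:** The objective, cube, oil bottle and jar looked unmoved in the last top view. I did not measure all four again. The green look-alikes were not touched.
- **Gripper:** It was hanging clear of everything, with about 1 N of sensor noise.

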